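# Fold down the tea caddy's lid and tuck it under its lip

### The job

Close the tea caddy on the coffee bar without gripping or lifting anything: with the fingertips push its sprung, standing lid over from its outer side and press it down flat, then, keeping it down, push it along by the back of its thumb step until its free edge is tucked fully home beneath the retaining lip, so that it stays shut when you let go. Keep your fingers off the rubber liner on the lid's inner side, leave the caddy standing where it is, and do not disturb the things around it.

Things in the scene. Friction and masses are not known exactly. Their poses are not given: they have to be found in the camera images.
- caddy: Open steel tea box, 130 (x) by 140 (y) mm, walls 55 mm high, about 2.4 kg, standing loose on rubber feet, full of paper sachets. Origin at the centre of its underside, on the counter; +x runs from the lid's hinge to the lip, z up. The hinge pin lies along y at x = -55 mm (plus lid_slide), z = 58.5 mm.
- lid_fold (a joint): Lid angle about its hinge pin (rad): 0 flat (firm stop), 1.57 upright, 2.0 leaning back from the lip (stop). Aluminium plate 120 mm wide along the pin, 3 mm thick, free edge 92 mm from the pin. A spring with some friction stands it up (starts 1.35 to 1.85); pressing it flat takes 0.09 N m (1.5 N at the step). Let go untucked it springs up to about 0.9; tucked, only to the lip (0.04).
- lid_slide (a joint): Travel of the hinge pin in its slots along the caddy's +x (m): 0 = drawn back, the flat lid's edge 4 mm short of the lip; 0.014 = fully home (stop), the edge 10 mm beneath the lip. Moves stiffly (2.5 N), stays where left, starts within 2 mm of 0. If slid forward before the lid is flat, the edge lands on the lip and cannot go under.
- lid_edge (a point): Middle of the lid's free edge, mid-thickness. Its x axis points from the hinge to the edge, z out of the lid's outer face (upward when shut).
- step_back (a point): Foot of the thumb step's upright back face, on the lid's outer face, 58 mm from the hinge pin, mid-width; axes as for lid_edge. The step is a ridge 60 mm wide along y, its upright back face 8.5 mm high and looking to the hinge, its front sloping down towards the free edge. The flat lid's outer face is 60 mm above the counter.
- lip (a point): Middle of the retaining lip's lower edge facing the hinge, at x = 41, z = 63.5 mm in the caddy's frame. The lip is a steel strip along the caddy's whole +x side, 4 mm thick, 19 mm deep (x = 41 to 60), 3.5 mm clear above the flat lid, its top 67.5 mm above the counter.
- liner: Black rubber liner, 70 by 96 by 2 mm, glued on the lid's inner side (the side facing the lip when the lid stands); not to be touched. Origin and axes at the hinge pin, as for the lid.
- cup: Bystander: white ceramic cup with a handle, 72 mm wide, 58 mm high, beside the caddy on its +y side; origin under its centre.
- jug: Bystander: steel milk jug with a handle, 80 mm wide, 95 mm high, beside the caddy on its -y side; origin under its centre.
- tamper: Bystander: dark steel tamper, 56 mm wide, 70 mm high, beyond the lip; origin under its centre.
- saucer: Bystander: white saucer, 130 mm wide; origin under its centre.
- syrup: Bystander: amber bottle, 68 mm wide, 200 mm high; origin under its centre.
- canister: Bystander: clear jar with a steel cap, 90 mm wide, 110 mm high; origin under its centre.
- spoon: Bystander: steel spoon 150 mm long lying flat; origin under its middle.

How it is judged:
On the way, in this order (a step that is already met when the one before it is completed fails the run):
1. the lid is folded over and down, its edge still short of the lip (value of joint lid_fold below 0.15 rad and value of joint lid_slide below 0.008 m), for 0.05 s.
2. the lid's edge is beneath the lip (value of joint lid_fold below 0.075 rad and value of joint lid_slide above 0.0105 m), for 0.2 s.
At the end, for the whole second after the job is handed in: The lid lies shut (within 0.075 rad of flat) and stays so by itself, slid at least 10.5 of its 14 mm so that its free edge lies at least 5.5 mm beneath the lip; the caddy stands upright, at rest, within 30 mm of where it stood (all of step 2 and x of lid_edge in the frame of lip above 0.0055 m and z of lid_edge in the frame of lip below 0.001 m and linear speed of caddy below 0.02 m/s and distance of caddy from where it was at the start of the episode below 0.03 m and angle between caddy's own z axis and vertical below 0.05 rad); the robot touches nothing.
It fails at once if the caddy is shoved more than 30 mm, tipped or lifted (distance of caddy from where it was at the start of the episode above 0.03 m or angle between caddy's own z axis and vertical above 0.15 rad or height (world z) of caddy above 0.012 m).
It fails at once if the lid is hooked or gripped by the liner on its inner side (contact force between the fingers and liner above 1.5 N).
It fails at once if a bystander is moved more than 20 mm (distance of any of cup, jug, tamper, saucer, syrup, canister, spoon from where it was at the start of the episode above 0.02 m).
It also fails if it takes over 38 s, if anything falls off the work surface, if the arm or the gripper's body presses on something with over 40 N, if the wrist force passes 120 N, or if a joint passes its speed limit or range.

### The arm

A 6-joint arm with a two-finger parallel gripper is mounted at the origin on the work surface. World frame = base frame: x ahead of the robot, y to its left, z up, the work surface at z = 0. Lengths are in m, angles in rad, forces in N, time in s.
With the tool pointing down it reaches from about 0.4 to 0.825 m from the base axis. Payload 7 kg.
Tool frame: the origin (TCP) lies at the very end of the fingers, on their centre line; the grasp point (between the pads) lies 19 mm behind it; y points along the fingers, x is the direction in which the jaws open and shut, and the axes are right-handed (so a half turn about y gives the same grasp; the last joint's range is limited). The gripper opens to 88 mm and grips with 3 to 60 N. Pads are 19 mm wide; open, the fingers measure 130 mm over their backs; the gripper's body (78 mm by 193 mm) begins 47 mm behind the grasp point.
Start: joints at [1.594, 0.359, 0.012, 0, -1.224, -0.288], TCP at [0.177, 0.651, 0.227] pointing down, gripper open.
Joint ranges: [-3.07, 3.07], [-1.43, 2.12], [-1.02, 1.25], [-3.03, 1.67], [-3.05, -0], [-3.03, 3.03]. Speed limits (rad/s): [2.39, 2.39, 3.01, 3.14, 3.14, 3.14].

### API

Orientations are given as a rotation vector (axis times angle).
In Python, from rig import robot, optics gives the robot as it stands. The module is installed in compiled form; this text tells all that it offers.
- The arm moves only by the tool step_arm, never from a script. Its argument "series" is a list of rows, each a list of 3 entries, a list of its own where there are three numbers: the shift along the tool's x, y, z in m, then the turn, a rotation vector about the tool's x, y, z in rad, then the finger opening in m, from 0 to 0.0876. In form: [[[x, y, z], [rx, ry, rz], gripper], ...]. A call has 1 to 5 rows; each row shifts and turns the commanded pose from where the row before left it, along the tool's axes as they then stand; what a row does not reach is not made up. A row lasts 1/10 s, in which the tool goes at most 50 mm and 8.59 degrees, less where a joint would pass 70% of its speed; a pose out of reach is approached as far as the arm can. A call with a gripper value outside its range is refused whole. The fingers move at their own pace and stop on an object; "newtons" is the grip in N (left out, the last holds). Time passes only in rows, so rows that do not move let the fingers close. It gives the time, the measured TCP pose, the force and the opening at its end, in the units of the state.
- robot.read_state(): the state, without advancing time (a new reading comes with each control period).
- optics.grab_frame(name): name is "scene" or "top"; returns the picture (384x512x3 uint8, blue, green, red); there is no depth.
- optics.get_calibration(name): a dict with "fx", "fy", "cx", "cy" (pixels), "distortion" ([k1, k2, p1, p2, k3] as OpenCV has them; the pictures are not rectified), "camera_from_world" (4x4, takes a point from world to camera coordinates). Camera axes: x right, y down, z forward; pixel columns grow to the right and rows downward; lengths in m; the calibration is good to about 2 mm. A picture is of the moment at which its call begins. get_calibration takes no time and is no camera call.
- robot.job_done(): hands the job in, once; it reports no verdict.
The state is a dict: "time": time; "joint_pos": joint angles; "qd": joint speeds; "tau": joint torques, N m; "tcp_pos": TCP position; "tool_rot": TCP orientation; "wrist_force": force on the tool from outside, world axes, zero at the start; "wrist_torque": the same for the moment, N m; "opening": finger opening in m.
Only numpy, scipy, OpenCV 4.12 (cv2) and the standard library are available. Lean on these libraries where they do the work, as an engineer would, in place of code of your own. Each camera call takes 0.05 s, during which the arm holds its last target. There are 200 camera calls.

## Working session

There is one attempt and no reset: what is moved stays moved. The work goes in short steps, Python scripts to look and compute and a tool call to move; the robot and the scene stay as the last step left them, time stands still between calls to the robot, and variables do not carry over. Pictures are saved under pics/ and viewed, about 8 in all and at most 12, crops included, and the job is handed in when it is done.

Besides the shell and the picture viewer there is one more tool, called after ">>>" by a JSON object that holds its "fn" and its "kwargs". step_arm: Moves the arm, as the interface text tells. Its arguments: {"type":"object","properties":{"series":{"type":"array"},"newtons":{"type":"number"}},"required":["series"]}

```bash
mkdir -p pics
python3 - <<'E'
from rig import robot, optics
import cv2, numpy as np
np.set_printoptions(precision=4,suppress=True)
print(robot.read_state())
for n in("scene","top"):
    cv2.imwrite(f"pics/{n}0.png",optics.grab_frame(n)); print(n,optics.get_calibration(n))
E
```

```text
{'time': 0.0, 'joint_pos': array([ 1.5941,  0.3594,  0.0111, -0.0004, -1.2241, -0.2881]), 'qd': array([-0.0008,  0.0007, -0.0007, -0.0003, -0.0005, -0.0008]), 'tau': array([ -0.0003, -58.2728,  29.3063,   6.9972,   0.0072,  -0.0002]), 'tcp_pos': array([0.1766, 0.651 , 0.2256]), 'tool_rot': array([-1.0734,  1.4009, -1.4029]), 'wrist_force': array([-0.4519, -0.7538,  0.0199]), 'wrist_torque': array([ 0.0098, -0.0443, -0.0294]), 'opening': 0.08752969189620748}
scene {'fx': 447.3817852012389, 'fy': 447.3817852012389, 'cx': 267.64270451028574, 'cy': 185.59527467380792, 'distortion': array([-0.104,  0.   ,  0.   ,  0.   ,  0.   ]), 'camera_from_world': array([[-0.2631,  0.9647,  0.0129,  0.1456],
       [ 0.5812,  0.1691, -0.796 , -0.2562],
       [-0.7701, -0.202 , -0.6052,  1.7733],
       [ 0.    ,  0.    ,  0.    ,  1.    ]])}
top {'fx': 349.46638818035103, 'fy': 349.46638818035103, 'cx': 252.5682141098144, 'cy': 196.83967755799148, 'distortion': array([0.0004, 0.    , 0.    , 0.    , 0.    ]), 'camera_from_world': array([[-0.0274, -0.9996,  0.0002,  0.01  ],
       [-0.9954,  0.0273, -0.0915,  0.5346],
       [ 0.0914, -0.0027, -0.9958,  1.2334],
       [ 0.    ,  0.    ,  0.    ,  1.    ]])}
```

View pics/scene0.png

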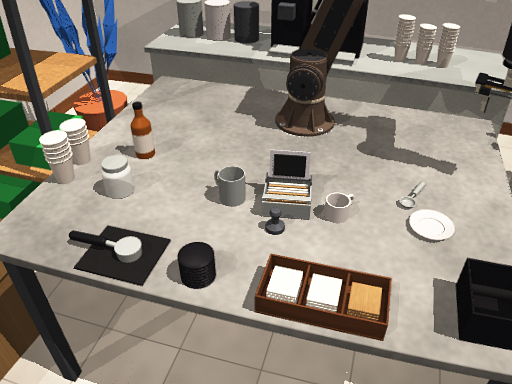

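View pics/top0.png

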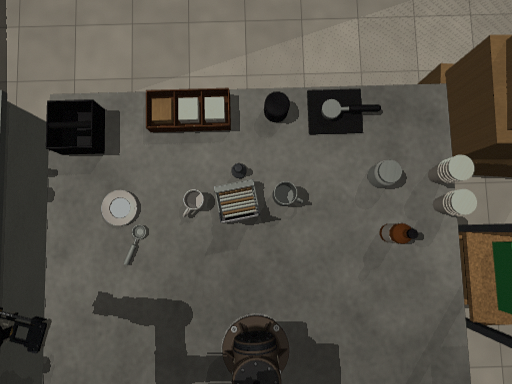

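The scene picture shows the caddy at about (289,190) with its lid standing on the robot side. The tamper is at (275,222), the jug at (231,187) and the cup at (338,207). In the top picture the caddy is at (237,201), cup (194,200), jug (285,194) and tamper (239,170), so caddy +x points roughly along world +x. I'll crop in closer for the corners.

```bash
cat > h.py <<'E'
from rig import robot, optics
import cv2, numpy as np
np.set_printoptions(precision=4,suppress=True)
from scipy.spatial.transform import Rotation as R
def cal(n):
    c=optics.get_calibration(n); return np.array([[c['fx'],0,c['cx']],[0,c['fy'],c['cy']],[0,0,1]]),c['distortion'],c['camera_from_world']
def ray(n,p):
    K,d,T=cal(n); u=cv2.undistortPoints(np.array([[p]],float),K,d)[0,0]
    Rm=T[:3,:3]; return -Rm.T@T[:3,3], Rm.T@np.array([u[0],u[1],1])
def onz(n,p,z):
    o,r=ray(n,p); return o+r*(z-o[2])/r[2]
def proj(n,P):
    K,d,T=cal(n); return cv2.projectPoints(np.array(P,float).reshape(-1,1,3),cv2.Rodrigues(T[:3,:3])[0],T[:3,3],K,d)[0][:,0]
def crop(n,img,x,y,w,h,s): return cv2.resize(img[y:y+h,x:x+w],None,fx=s,fy=s,interpolation=cv2.INTER_CUBIC)
E
python3 - <<'E'
from h import *
a=cv2.imread("pics/scene0.png");b=cv2.imread("pics/top0.png")
cv2.imwrite("pics/c0.png",np.vstack([crop(0,a,250,140,80,80,7)[:300*2][:560],]) )
A=crop(0,a,255,145,66,75,6);B=crop(0,b,205,160,66,75,6)
cv2.imwrite("pics/c0.png",np.hstack([A,B]))
E
```

```text
(no output)
```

View pics/c0.png

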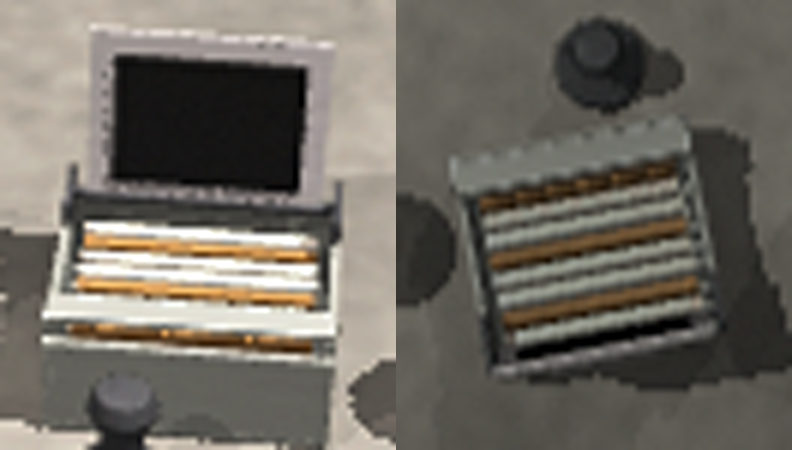

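The left half shows the lid standing, liner facing the camera, with free-edge corners at crop (92,27) and (334,43). In the right half the lip's far edge runs (451,158)-(688,117), its inner edge (458,190)-(692,155), and the lid's edge (495,370)-(715,325). Next I'll triangulate these.

```bash
cat >> h.py <<'E'
def tri(pa,pb):
    o1,r1=ray("scene",pa);o2,r2=ray("top",pb)
    A=np.stack([r1,-r2],1); s=np.linalg.lstsq(A,o2-o1,rcond=None)[0]
    p,q=o1+r1*s[0],o2+r2*s[1]; return (p+q)/2,np.linalg.norm(p-q)
def S(x,y): return (255+(x+.5)/6-.5,145+(y+.5)/6-.5)
def T(x,y): return (205+(x-396+.5)/6-.5,160+(y+.5)/6-.5)
E
python3 - <<'E'
from h import *
eL=tri(S(334,43),T(495,370)); eR=tri(S(92,27),T(715,325))
print("lid edge +y",eL,"-y",eR,np.linalg.norm(eL[0]-eR[0]))
for nm,p,q,z in(("lip far",(451,158),(688,117),.0675),("lip near",(458,190),(692,155),.0675)):
    a,b=onz("top",T(*p),z),onz("top",T(*q),z); print(nm,a,b,np.linalg.norm(a-b),"yaw",np.arctan2(*(a-b)[[0,1]]*[-1,1]))
# scene: lip top far edge and near edge, front wall foot
for nm,p,q,z in(("sc lip far",(42,340),(333,352),.0675),("sc lip near",(50,303),(334,318),.0675)):
    a,b=onz("scene",S(*q),z),onz("scene",S(*p),z); print(nm,a,b,np.linalg.norm(a-b),"yaw",np.arctan2(*(a-b)[[0,1]]*[-1,1]))
for nm,x,y in(("tamper",600,45),): print(nm,onz("top",T(x,y),.07))
s=robot.read_state(); print(R.from_rotvec(s['tool_rot']).as_matrix())
E
```

```text
lid edge +y (array([0.447 , 0.0992, 0.151 ]), np.float64(0.00024475567337251566)) -y (array([ 0.4677, -0.0189,  0.1516]), np.float64(0.0011301110545443988)) 0.11992032115269409
lip far [0.5726 0.1297 0.0675] [ 0.5929 -0.0086  0.0675] 0.13978179342355357 yaw 0.14537481896837648
lip near [0.5538 0.1259 0.0675] [ 0.5706 -0.0103  0.0675] 0.13730131201249993 yaw 0.12210023347552518
sc lip far [0.5809 0.1306 0.0675] [ 0.6103 -0.0031  0.0675] 0.1368331904133157 yaw 0.216439609169208
sc lip near [0.5557 0.1262 0.0675] [ 0.5823 -0.0071  0.0675] 0.13585356568594179 yaw 0.19738593358471712
tamper [0.6362 0.0415 0.07  ]
[[-0.2618 -0.0002  0.9651]
 [-0.9651 -0.0015 -0.2618]
 [ 0.0015 -1.      0.0002]]
```

```bash
cat >> h.py <<'E'
psi=.167; O=np.array([.5218,.0510,0]); ux=np.array([np.cos(psi),np.sin(psi),0]); uy=np.array([-np.sin(psi),np.cos(psi),0])
def W(x,y,z): return O+ux*x+uy*y+np.array([0,0,z])
def tocaddy(p): d=np.asarray(p)-O; return np.array([d@ux,d@uy,d[2]])
def plan(tgt):  # remaining shift/turn in tool axes, to caddy-frame tcp target
    s=robot.read_state(); M=R.from_rotvec(s['tool_rot']).as_matrix()
    G=np.stack([-uy,[0,0,-1],ux],1)
    print("t",s['time'],"tcp caddy",tocaddy(s['tcp_pos']),"shift tool",M.T@(W(*tgt)-s['tcp_pos']),"shift in goal axes",G.T@(W(*tgt)-s['tcp_pos']),"turn",R.from_matrix(M.T@G).as_rotvec(),"F caddy",s['wrist_force']@ux,s['wrist_force']@uy,s['wrist_force'][2],"open",s['opening'])
E
python3 - <<'E'
from h import *
th=1.68; e=lambda y:W(-.055+.092*np.cos(th),y,.0585+.092*np.sin(th))
lines=[[W(41e-3,-.07,.0675),W(41e-3,.07,.0675)],[W(60e-3,-.07,.0675),W(60e-3,.07,.0675)],[W(.065,-.07,0),W(.065,.07,0)],[W(-.065,.07,.055),W(.065,.07,.055)],[W(-.065,-.07,.055),W(.065,-.07,.055)],[e(-.06),e(.06)],[W(-.055,-.06,.0585),W(-.055,.06,.0585)]]
out=[]
for n,x,y in(("scene",255,145),("top",205,160)):
    c=crop(0,cv2.imread(f"pics/{n}0.png"),x,y,66,75,6)
    for l in lines:
        q=((proj(n,l)-[x,y]+.5)*6-.5).astype(int); cv2.line(c,q[0].tolist(),q[1].tolist(),(0,0,255),1)
    out.append(c)
cv2.imwrite("pics/ov.png",np.hstack(out)); plan((-.097,0,.2256))
E
```

```text
t 0.1 tcp caddy [-0.2407  0.6491  0.2257] shift tool [0.5293 0.001  0.4022] shift in goal axes [0.6491 0.0001 0.1437] turn [ 0.0002 -0.4319  0.0015] F caddy -0.054477668004988704 -0.3988356072655196 0.2745077329945627 open 0.087592219027962
```

View pics/ov.png

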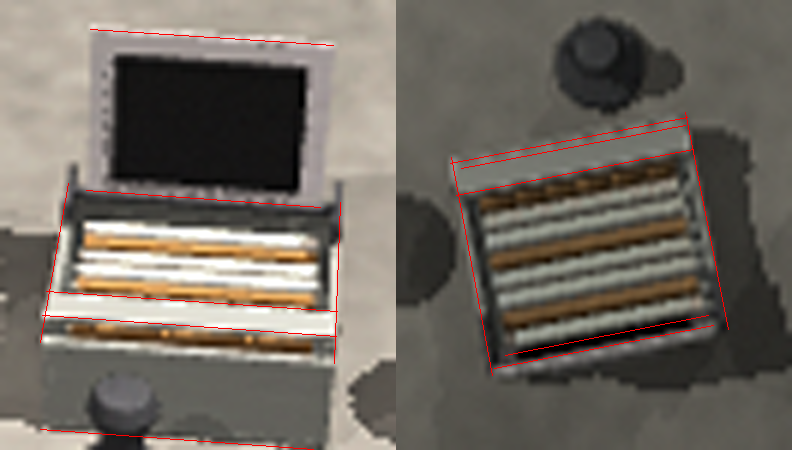

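The overlay fits the caddy, lip and lid to about 2 mm, with lid_fold near 1.68. Next: turn, close the fingers, and move over behind the lid.

>>> {"fn": "step_arm", "kwargs": {"series": [[[0,0,0],[0,-0.144,0],0],[[0,0,0],[0,-0.144,0],0],[[0,0,0],[0,-0.144,0],0],[[0.04,0,0.009],[0,0,0],0],[[0.04,0,0.009],[0,0,0],0]], "newtons": 20}}

```text
time: 0.6
tcp_pos: [0.2076, 0.5747, 0.2251]
tool_rot: [-1.286, 1.083, -1.085]
wrist_force: [0.7, -0.4, 0.1]
opening: 0.0532
```

>>> {"fn": "step_arm", "kwargs": {"series": [[[0.04,0,0.009],[0,0,0],0],[[0.04,0,0.009],[0,0,0],0],[[0.04,0,0.009],[0,0,0],0],[[0.04,0,0.009],[0,0,0],0],[[0.04,0,0.009],[0,0,0],0]]}}

```text
time: 1.1
tcp_pos: [0.2856, 0.384, 0.2263]
tool_rot: [-1.284, 1.085, -1.085]
wrist_force: [0.9, 0.2, 0.2]
opening: 0.013
```

>>> {"fn": "step_arm", "kwargs": {"series": [[[0.04,0,0.009],[0,0,0],0],[[0.04,0,0.009],[0,0,0],0],[[0.04,0,0.009],[0,0,0],0],[[0.04,0,0.009],[0,0,0],0],[[0.04,0,0.009],[0,0,0],0]]}}

```text
time: 1.6
tcp_pos: [0.3631, 0.1944, 0.2266]
tool_rot: [-1.284, 1.085, -1.085]
wrist_force: [0.5, 0.7, -0.7]
opening: 0.0004
```

```bash
python3 -c "
from h import *
plan((-.097,0,.104))"
```

```text
t 1.6 tcp caddy [-0.1326  0.1678  0.2266] shift tool [0.1678 0.1225 0.0355] shift in goal axes [0.1678 0.1226 0.0356] turn [-0.0001  0.0007 -0.0002] F caddy 0.583422104008779 0.6415107795216441 -0.714628179936589 open 0.00044232418585041943
```

>>> {"fn": "step_arm", "kwargs": {"series": [[[0.042,0,0.009],[0,0,0],0],[[0.042,0,0.009],[0,0,0],0],[[0.042,0,0.009],[0,0,0],0],[[0.042,0,0.0085],[0,0,0],0],[[0,0.02,0],[0,0,0],0]]}}

```text
time: 2.1
tcp_pos: [0.4281, 0.0329, 0.2081]
tool_rot: [-1.279, 1.086, -1.09]
wrist_force: [-0.8, 0.9, -0.6]
opening: 0.0008
```

>>> {"fn": "step_arm", "kwargs": {"series": [[[0,0.025,0],[0,0,0],0],[[0,0.025,0],[0,0,0],0],[[0,0.025,0],[0,0,0],0],[[0,0.0275,0],[0,0,0],0],[[0,0,0],[0,0,0],0]]}}

```text
time: 2.6
tcp_pos: [0.4235, 0.0351, 0.1012]
tool_rot: [-1.289, 1.089, -1.084]
wrist_force: [0.4, -0.3, 0.2]
opening: 0.0005
```

Run:
```python
from h import *
plan((-.097,0,.104))
A=crop(0,optics.grab_frame("scene"),240,130,96,90,6)
cv2.imwrite("pics/p1.png",A)
# tip-corner path by lid angle (relative hinge), then TCP (centre = corner - 9.5mm)
for d in (96,85,75,65,55,45,35,25,15,8,4,0):
    t=np.radians(d);c,s=np.cos(t),np.sin(t)
    crest=np.array([58*c-10*s,58*s+10*c]); foot=np.array([46*c-1.5*s,46*s+1.5*c])
    x=min(crest[0],foot[0]); print(d,"crest",crest,"corner",x,foot[1],"TCP caddy",-55+x-9.5,58.5+foot[1])
```

```text
t 2.6 tcp caddy [-0.0996  0.0007  0.1012] shift tool [ 0.0007 -0.0028  0.0026] shift in goal axes [ 0.0007 -0.0028  0.0026] turn [ 0.0064 -0.0007  0.0017] F caddy 0.3086033838521589 -0.38137092069855955 0.21703147110915616 open 0.0004868586143101243
96 crest [-16.0079  56.637 ] corner -16.00786982320664 45.591214492039086 TCP caddy -80.50786982320665 104.09121449203909
85 crest [-4.9069 58.6508] corner -4.906913901553283 45.95568972634178 TCP caddy -69.40691390155328 104.45568972634177
75 crest [ 5.3522 58.6119] corner 5.35224635305552 44.820816576950925 TCP caddy -59.14775364694448 103.32081657695093
65 crest [15.4488 56.792 ] corner 15.448781310594068 42.324085596296946 TCP caddy -49.05121868940593 100.82408559629695
55 crest [25.0759 53.2466] corner 25.075912865470762 38.54135869182019 TCP caddy -39.42408713452924 97.0413586918202
45 crest [33.9411 48.0833] corner 31.466251762801363 33.58757210636101 TCP caddy -33.03374823719864 92.08757210636101
35 crest [41.7751 41.459 ] corner 36.82062938276705 27.613244138581603 TCP caddy -27.679370617232948 86.1132441385816
25 crest [48.3397 33.5749] corner 41.05623081107485 20.79990172062715 TCP caddy -23.443769188925152 79.29990172062715
15 crest [53.4355 24.6708] corner 44.04435944164336 13.354564814149557 TCP caddy -20.45564055835664 71.85456481414955
8 crest [56.0438 17.9747] corner 45.34357151067214 7.887364747275366 TCP caddy -19.15642848932786 66.38736474727537
4 crest [57.1612 14.0215] corner 45.783311601335726 4.7051438676195 TCP caddy -18.716688398664274 63.2051438676195
0 crest [58. 10.] corner 46.0 1.5 TCP caddy -18.5 60.0
```

View pics/p1.png

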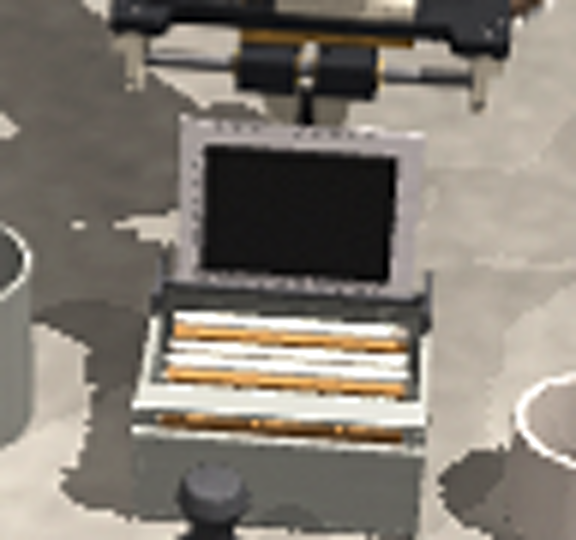

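The fingers stand centred behind the lid with the neighbours clear. Now I push the lid over along the computed arc.

>>> {"fn": "step_arm", "kwargs": {"series": [[[0,-0.001,0.008],[0,0,0],0],[[0,-0.001,0.008],[0,0,0],0],[[0,0,0.008],[0,0,0],0],[[0,0,0.008],[0,0,0],0],[[0,0,0.008],[0,0,0],0]]}}

```text
time: 3.15
tcp_pos: [0.4664, 0.0432, 0.1064]
tool_rot: [-1.283, 1.085, -1.085]
wrist_force: [0.3, -0.0, -1.1]
opening: 0.0007
```

Run:
```python
from h import *
plan((-.0394,0,.097))
cv2.imwrite("pics/p2.png",np.hstack([crop(0,optics.grab_frame("scene"),250,140,66,75,6),crop(0,optics.grab_frame("top"),205,160,66,75,6)]))
```

```text
t 3.15 tcp caddy [-0.0559  0.0016  0.1064] shift tool [0.0016 0.0094 0.0165] shift in goal axes [0.0016 0.0094 0.0165] turn [-0.0005  0.     -0.0003] F caddy 0.3012730381638883 -0.06400462939772951 -1.0735425371226213 open 0.0006978374495019935
```

View pics/p2.png

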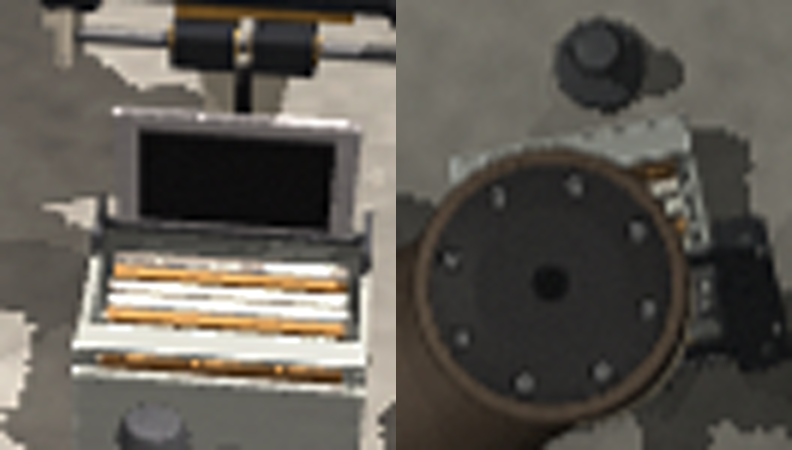

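The lid has folded to about 70°, with the fingertips behind the step crest and the caddy unmoved. Continuing.

>>> {"fn": "step_arm", "kwargs": {"series": [[[0,0.002,0.004],[0,0,0],0],[[0,0.002,0.004],[0,0,0],0],[[0,0.003,0.004],[0,0,0],0],[[0,0.003,0.004],[0,0,0],0],[[0,0,0],[0,0,0],0]]}}

```text
time: 3.75
tcp_pos: [0.4815, 0.0457, 0.0955]
tool_rot: [-1.284, 1.085, -1.085]
wrist_force: [0.5, -0.6, -0.9]
opening: 0.0002
```

```bash
cat >> h.py <<'E'
def lidang(img):
    # lid angle: scan along image column of lid centre comparing projected edge row, print candidates
    for d in range(0,100,10):
        t=np.radians(d); print(d,proj("scene",[W(-.055+.092*np.cos(t),-.03,.0585+.092*np.sin(t))])[0],end=' ')
E
python3 - <<'E'
from h import *
plan((-.033,0,.0921))
cv2.imwrite("pics/p3.png",crop(0,optics.grab_frame("scene"),250,140,66,75,6))
lidang(0)
E
```

```text
t 3.75 tcp caddy [-0.0406  0.0015  0.0955] shift tool [0.0015 0.0034 0.0076] shift in goal axes [0.0015 0.0034 0.0076] turn [0.0006 0.0001 0.0002] F caddy 0.3411204182922574 -0.7051874882392508 -0.92874529985043 open 0.00021765176216149399
0 [276.1567 195.6645] 10 [276.3327 191.0304] 20 [276.5867 185.8904] 30 [276.9104 180.4259] 40 [277.2923 174.8358] 50 [277.7184 169.3264] 60 [278.1728 164.0997] 70 [278.6389 159.3424] 80 [279.0997 155.2162] 90 [279.5394 151.8512]
```

View pics/p3.png

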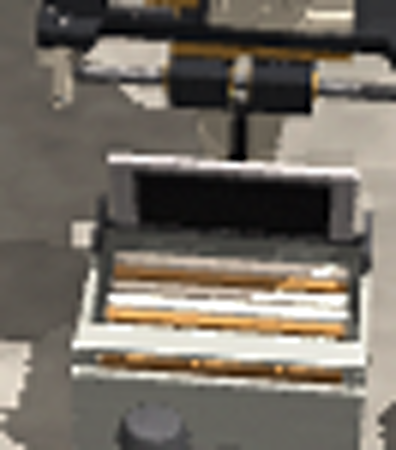

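Lid edge row 166 corresponds to about 56°, as predicted. Following the arc down to about 8°.

>>> {"fn": "step_arm", "kwargs": {"series": [[[0,0.0035,0.0075],[0,0,0],0],[[0,0.006,0.005],[0,0,0],0],[[0,0.007,0.004],[0,0,0],0],[[0,0.007,0.003],[0,0,0],0],[[0,0.005,0.001],[0,0,0],0]]}}

```text
time: 4.3
tcp_pos: [0.5022, 0.0493, 0.0669]
tool_rot: [-1.283, 1.085, -1.085]
wrist_force: [1.4, 0.1, 2.6]
opening: 0.0001
```

>>> {"fn": "step_arm", "kwargs": {"series": [[[0,0.001,0],[0,0,0],0],[[0,0,0],[0,0,0],0]]}}

```text
time: 4.5
tcp_pos: [0.5012, 0.0491, 0.0663]
tool_rot: [-1.284, 1.086, -1.085]
wrist_force: [0.2, 0.3, 0.7]
opening: 0.0004
```

Run:
```python
from h import *
plan((-.0185,0,.060))
cv2.imwrite("pics/p4.png",crop(0,optics.grab_frame("scene"),250,140,66,75,6))
```

```text
t 4.5 tcp caddy [-0.0206  0.0015  0.0663] shift tool [0.0015 0.0063 0.0021] shift in goal axes [0.0015 0.0063 0.0021] turn [0.0006 0.0001 0.0001] F caddy 0.3001596215278536 0.28087580168947796 0.6930647637721714 open 0.00041690679886243354
```

View pics/p4.png

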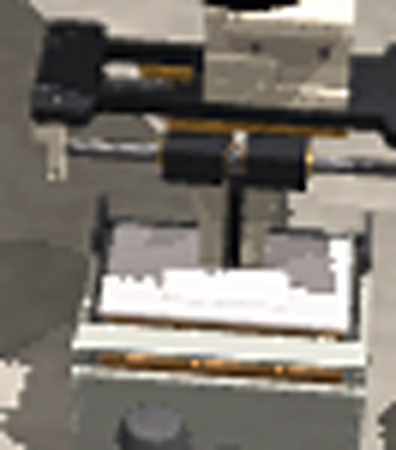

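The lid is nearly flat (about 6°), fingertips behind the step, edge short of the lip. Pressing straight down to the stop.

>>> {"fn": "step_arm", "kwargs": {"series": [[[0,0.002,0],[0,0,0],0],[[0,0.002,0],[0,0,0],0],[[0,0.0015,0],[0,0,0],0],[[0,0,0],[0,0,0],0]]}}

```text
time: 4.95
tcp_pos: [0.5016, 0.0492, 0.061]
tool_rot: [-1.283, 1.085, -1.085]
wrist_force: [1.0, 0.8, 1.6]
opening: 0.0003
```

>>> {"fn": "step_arm", "kwargs": {"series": [[[0,0.001,0],[0,0,0],0],[[0,0,0],[0,0,0],0]]}}

```text
time: 5.15
tcp_pos: [0.5017, 0.0492, 0.0602]
tool_rot: [-1.283, 1.085, -1.085]
wrist_force: [1.4, -0.0, 3.3]
opening: 0.0006
```

>>> {"fn": "step_arm", "kwargs": {"series": [[[0,0.001,0],[0,0,0],0],[[0,0,0],[0,0,0],0]]}}

```text
time: 5.35
tcp_pos: [0.5017, 0.0491, 0.0598]
tool_rot: [-1.283, 1.084, -1.085]
wrist_force: [-1.4, 1.0, 11.1]
opening: -0.0
```

Firm stop reached (z 59.8 mm, 11 N). Easing slightly and sliding forward while held down.

>>> {"fn": "step_arm", "kwargs": {"series": [[[0,-0.0002,0.003],[0,0,0],0],[[0,0,0.003],[0,0,0],0],[[0,0,0.003],[0,0,0],0],[[0,0,0.003],[0,0,0],0]]}}

```text
time: 5.75
tcp_pos: [0.5131, 0.051, 0.0599]
tool_rot: [-1.284, 1.085, -1.085]
wrist_force: [-2.3, 1.0, 9.8]
opening: 0.0006
```

>>> {"fn": "step_arm", "kwargs": {"series": [[[0,0,0.002],[0,0,0],0],[[0,0,0.002],[0,0,0],0],[[0,0,0.002],[0,0,0],0]]}}

```text
time: 6.05
tcp_pos: [0.5142, 0.0508, 0.0591]
tool_rot: [-1.291, 1.092, -1.083]
wrist_force: [-23.1, 5.2, 27.7]
opening: 0.0004
```

Run:
```python
from h import *
plan((.0075,0,.060))
cv2.imwrite("pics/p5.png",crop(0,optics.grab_frame("scene"),250,140,66,75,6))
```

```text
t 6.05 tcp caddy [-0.0075  0.0011  0.0591] shift tool [ 0.001 -0.001  0.015] shift in goal axes [ 0.0011 -0.0009  0.015 ] turn [ 0.0091 -0.0011  0.0008] F caddy -21.955345143522017 8.987052166530267 27.672243189386073 open 0.00041923092111294073
```

View pics/p5.png

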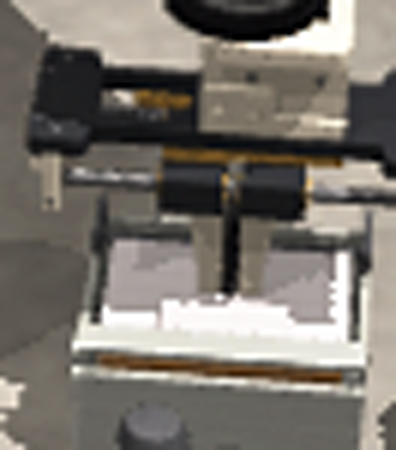

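Run:
```python
from h import *
for f in("p3","p4","p5"):
    g=cv2.imread(f"pics/{f}.png",0)
    print(f); 
    for x in(125,335): print(x,[int(v) for v in g[195:345:6,x]])
for y in(-.045,.045):
  for x,z in((-.058,.06),(-.055,.06),(-.041,.06),(.037,.06),(.041,.0675)):
    q=proj("scene",[W(x,y,z)])[0]; print(y,x,(q-[250,140]+.5)*6)
s=robot.read_state();print(s['time'],s['tcp_pos'])
```

```text
p3
125 [85, 86, 84, 84, 84, 62, 55, 68, 66, 70, 167, 135, 111, 97, 97, 194, 128, 255, 232, 170, 201, 75, 253, 230, 226]
335 [76, 76, 78, 91, 93, 91, 91, 90, 41, 81, 64, 77, 204, 200, 142, 165, 105, 255, 255, 202, 252, 166, 195, 136, 138]
p4
125 [96, 100, 102, 103, 72, 134, 164, 159, 160, 157, 159, 156, 155, 152, 206, 252, 247, 248, 250, 246, 147, 62, 224, 232, 228]
335 [186, 190, 173, 174, 177, 179, 177, 140, 255, 255, 255, 204, 255, 201, 191, 194, 193, 254, 251, 250, 251, 253, 219, 112, 129]
p5
125 [97, 101, 102, 107, 103, 72, 56, 75, 173, 168, 164, 166, 166, 164, 165, 162, 162, 164, 159, 160, 255, 252, 232, 227, 227]
335 [113, 72, 195, 192, 192, 195, 205, 101, 68, 66, 157, 181, 180, 180, 182, 255, 209, 255, 207, 255, 255, 206, 255, 253, 243]
-0.045 -0.058 [146.4057 217.7106]
-0.045 -0.055 [145.8894 221.1376]
-0.045 -0.041 [143.4557 237.2893]
-0.045 0.037 [129.1294 332.3395]
-0.045 0.041 [128.6272 325.2608]
0.045 -0.058 [322.1961 229.8562]
0.045 -0.055 [321.985  233.3183]
0.045 -0.041 [320.989  249.6363]
0.045 0.037 [315.0936 345.6869]
0.045 0.041 [315.7072 338.6578]
6.1 [0.5142 0.0508 0.0591]
```

>>> {"fn": "step_arm", "kwargs": {"series": [[[0,-0.0005,-0.002],[0,0,0],0],[[0,0,0],[0,0,0],0]]}}

```text
time: 6.3
tcp_pos: [0.5142, 0.051, 0.0597]
tool_rot: [-1.288, 1.089, -1.084]
wrist_force: [-10.2, 2.3, 13.3]
opening: 0.0007
```

The lid's rear end moved by 16–18 crop pixels, and 14 mm corresponds to about 16, so fingertip friction seems to have carried the lid home. I'll ease the pressure, then go forward to the step's back and push there to confirm it is against the stop.

>>> {"fn": "step_arm", "kwargs": {"series": [[[0,-0.0008,-0.002],[0,0,0],0],[[0,0,0],[0,0,0],0]]}}

```text
time: 6.5
tcp_pos: [0.5142, 0.0511, 0.0604]
tool_rot: [-1.285, 1.086, -1.085]
wrist_force: [-1.4, 0.1, 2.1]
opening: 0.0001
```

>>> {"fn": "step_arm", "kwargs": {"series": [[[0,-0.0005,0],[0,0,0],0],[[0,0,0.003],[0,0,0],0],[[0,0,0.003],[0,0,0],0],[[0,0,0],[0,0,0],0]]}}

```text
time: 6.9
tcp_pos: [0.5219, 0.0526, 0.0609]
tool_rot: [-1.283, 1.085, -1.085]
wrist_force: [0.1, 0.1, 0.5]
opening: 0.0003
```

>>> {"fn": "step_arm", "kwargs": {"series": [[[0,0.0003,0.002],[0,0,0],0],[[0,0,0.002],[0,0,0],0],[[0,0,0.001],[0,0,0],0],[[0,0,0],[0,0,0],0]]}}

```text
time: 7.3
tcp_pos: [0.5264, 0.0533, 0.0608]
tool_rot: [-1.283, 1.085, -1.085]
wrist_force: [0.0, -0.6, 0.8]
opening: 0.0006
```

>>> {"fn": "step_arm", "kwargs": {"series": [[[0,0,0.001],[0,0,0],0],[[0,0,0.001],[0,0,0],0],[[0,0,0],[0,0,0],0]]}}

```text
time: 7.6
tcp_pos: [0.5272, 0.0534, 0.0604]
tool_rot: [-1.285, 1.086, -1.085]
wrist_force: [-3.7, 0.2, 1.7]
opening: 0.0005
```

>>> {"fn": "step_arm", "kwargs": {"series": [[[0,0,0.001],[0,0,0],0],[[0,0,0],[0,0,0],0]]}}

```text
time: 7.8
tcp_pos: [0.5273, 0.0533, 0.0601]
tool_rot: [-1.286, 1.088, -1.084]
wrist_force: [-5.9, 1.4, 1.3]
opening: 0.0004
```

Contact with the step's back came at TCP x ≈ +5.8 mm (7.5 predicted when fully home, so within the measuring error). Pushing a bit harder to confirm the stop.

>>> {"fn": "step_arm", "kwargs": {"series": [[[0,0,0.001],[0,0,0],0],[[0,0,0.0015],[0,0,0],0],[[0,0,0],[0,0,0],0],[[0,0,0],[0,0,0],0]]}}

```text
time: 8.2
tcp_pos: [0.5276, 0.0531, 0.0598]
tool_rot: [-1.289, 1.091, -1.083]
wrist_force: [-13.5, 1.0, 7.0]
opening: 0.0003
```

The stop is firm: 13.5 N with only 0.3 mm of movement. Backing off and lifting.

>>> {"fn": "step_arm", "kwargs": {"series": [[[0,0,-0.005],[0,0,0],0],[[0,-0.002,-0.003],[0,0,0],0],[[0,-0.01,0],[0,0,0],0],[[0,-0.04,0],[0,0,0],0],[[0,-0.04,0],[0,0,0],0]]}}

```text
time: 8.7
tcp_pos: [0.5235, 0.0526, 0.1541]
tool_rot: [-1.285, 1.085, -1.085]
wrist_force: [1.4, 0.8, 0.3]
opening: 0.0004
```

>>> {"fn": "step_arm", "kwargs": {"series": [[[0,-0.04,-0.03],[0,0,0],0],[[0,0,-0.04],[0,0,0],0],[[-0.04,0,-0.01],[0,0,0],0],[[-0.04,0,0],[0,0,0],0],[[-0.04,0,0],[0,0,0],0]]}}

```text
time: 9.2
tcp_pos: [0.4247, 0.1591, 0.1946]
tool_rot: [-1.28, 1.085, -1.086]
wrist_force: [0.6, -0.5, 1.3]
opening: 0.0003
```

>>> {"fn": "step_arm", "kwargs": {"series": [[[-0.04,0,0],[0,0,0],0],[[-0.04,0,0],[0,0,0],0],[[-0.04,0,0],[0,0,0],0],[[-0.04,0,0],[0,0,0],0],[[0,0,0],[0,0,0],0]]}}

```text
time: 9.7
tcp_pos: [0.3982, 0.32, 0.1937]
tool_rot: [-1.283, 1.082, -1.082]
wrist_force: [-0.1, -0.5, -0.0]
opening: 0.0009
```

Run:
```python
from h import *
s=robot.read_state();print(s['time'],s['tcp_pos'],s['wrist_force'])
out=[]
for n,x,y in(("scene",255,145),("top",205,160)):
    f=optics.grab_frame(n); cv2.imwrite(f"pics/{n}9.png",f); c=crop(0,f,x,y,66,75,6)
    for l in([W(41e-3,-.07,.0675),W(41e-3,.07,.0675)],[W(.065,-.07,0),W(.065,.07,0)],[W(-.041+.058,-.03,.0600),W(-.041+.058,.03,.06)]):
        q=((proj(n,l)-[x,y]+.5)*6-.5).astype(int); cv2.line(c,q[0].tolist(),q[1].tolist(),(0,0,255),1)
    out.append(c)
cv2.imwrite("pics/fin.png",np.hstack(out))
```

```text
9.7 [0.3982 0.32   0.1937] [-0.0791 -0.4689 -0.0172]
```

View pics/fin.png

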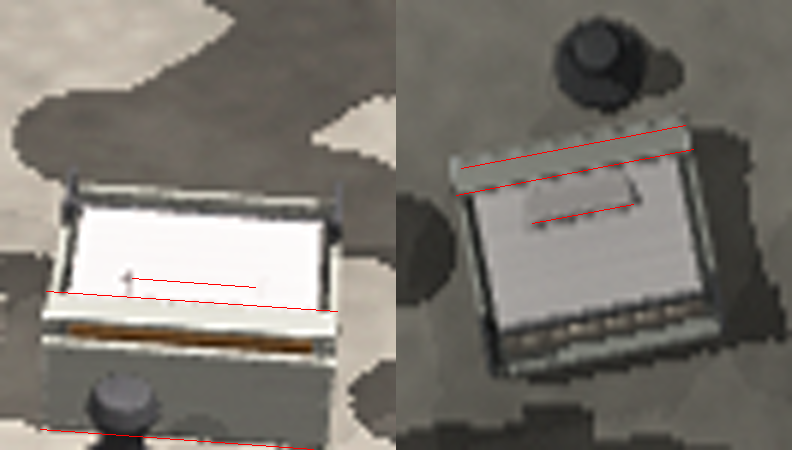

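The final picture shows the lid flat with its edge under the lip and the gap at the hinge end open. The step's back lies on the line drawn for 14 mm of slide, in both views. The caddy and tamper are where they were and the arm is clear, so I'm handing in.

```bash
python3 -c "
from h import *
a,b=cv2.imread('pics/top0.png',0),cv2.imread('pics/top9.png',0)
for n,(x,y) in dict(cup=(176,185),jug=(272,180)).items():
    t=a[y:y+32,x:x+32]; r=cv2.matchTemplate(b[y-8:y+40,x-8:x+40],t,cv2.TM_CCOEFF_NORMED); print(n,cv2.minMaxLoc(r)[1::2])
print(robot.job_done())"
```

```text
cup (0.9993612170219421, (8, 8))
jug (0.9987530708312988, (8, 8))
the job is handed in; nothing more can be done
None
```

I closed the caddy and handed the job in at about 9.8 s. With closed fingertips I folded the lid over from its outer side and pressed it to the flat stop (tip at 59.8 mm, 11 N). It then slid home under the lip.

**Not quite as asked:** most of the slide came from fingertip friction on the lid, not from pushing the step's back. The tool stalled at 22–28 N sooner than planned. I then eased off, moved forward to the step and pushed on its back with 13.5 N. It moved only 0.3 mm, so it was already against its stop.

**Last checks after letting go:**
- **Lid:** it stays flat by itself under the lip. The step's back lies on the line drawn for the full 14 mm of slide, in both views.
- **Caddy and tamper:** I saw no movement of either against the outlines and pictures from the start.
- **Cup and jug:** they match the starting picture to the pixel. I did not check the saucer, syrup, canister or spoon separately; the arm stayed away from them.
- **Arm:** clear of everything, with wrist force near zero.

**One disagreement:** the fingers met the step about 1.7 mm earlier than my caddy pose predicted. That is within the measuring error, but taken literally it would mean about 12.3 mm of slide, still above the 10.5 mm needed.

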